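# Re-index the telescopic bench lamp by one hole

### The job

The lamp is not close enough to the ball vise with the gold ring. Throw the lamp arm's clamp lever out of the red-marked notch right over into the green-marked notch so the arm is free, then pull the red plunger knob up, slide the lamp section along its tube to the very next hole towards the end where the ball vise stands (outwards or inwards), and let the pin drop fully home in that hole. Finish while still holding the red knob with the pin fully home, because I will do the clamping from my side, and do not knock the other things on the bench.

Things in the scene. Friction and masses are not known exactly. Their poses are not given: they have to be found in the camera images.
- stand: Lamp stand, fixed: 116 mm round foot, 26 mm post, and a level 25 mm square aluminium tube (axis 210 mm up) running 335 mm out from the post, with 9.6 mm holes in its upper face every 40 mm (bare between post and sleeve, hidden under the sleeve). Origin: centre of the foot on the bench. z up, +y outwards along the tube from the post, -x the side of the lever handle.
- section (a joint): Slide of the lamp section (m, + outwards, stand +y): grey 35 mm square sleeve, 280 mm long, on the tube, carrying plunger, clamp lever and lamp, 1.1 to 1.5 kg. About 0 at the start, pin in a hole; the next holes are at +0.040 and -0.040; travel -0.06 to 0.06. With the lever free it slides with about 3 N; clamped, or with the pin in a hole, it does not slide.
- knob (a point): Centre of the red plunger knob: upright, round, 28 mm across, 26 mm tall, 266 mm above the bench with the pin home, above the middle line of the sleeve, at the start about 140 mm out from the post, on a 23 mm steel barrel. The dark collar round the sleeve, 43 mm wide, has its top 34 mm below this point. The sleeve carries it along.
- plunger (a joint): Lift of the plunger (m): 0 = pin fully home, 10 mm deep in a hole; clear of the tube above 0.010; stop at 0.014. A spring pushes it down, 6 N at 0, 11 N at the stop. The 8 mm pin has a round nose: let down within 3 mm of a hole it centres itself if the sleeve is free to move; between holes it rides on the tube at 0.010.
- lever_grip (a point): Centre of the clamp lever's grip: upright, round, black, 22 mm across, 49 mm tall, its centre 277 mm above the bench, at the end of a light-metal arm 75 mm from the pivot, on the -x side of the tube. The arm, 11 mm wide, lies just under the grip, its top 250 mm above the bench.
- clamp_lever (a joint): Clamp lever (rad) on a vertical pivot. 0 to 0.03 = red-marked notch, clamped: arm half-way between stand -x and -y. 1.571 = green-marked notch, free: arm half-way between stand -x and +y. Opens clockwise seen from above; a stop at each end. A spring ball clicks into the notch at either end: 2 to 4 N at the grip to get past; in between the lever stays where it is left.
- lever_pivot (a point): Point on the lever's pivot axis, level with the grip's centre, above the middle line of the sleeve, 120 mm farther out than the knob. Below it lies a 104 mm round steel plate with a red and a green mark at its rim. The sleeve carries it along.
- lamp (a point): Centre of the lower rim of the black lamp shade (128 mm across, 165 to 298 mm above the bench), 360 mm farther out than the knob; carried along by the sleeve.
- vise_centre (a point): Centre of the ball vise, half-way up: dark round steel body 94 mm across, bright jaws with a gold ring, 109 mm tall, 1.6 kg, loose, on the +x side of the tube. It stands either well outwards of the lamp (stand y about 0.62) or well inwards (stand y about 0.20): the section is to go that way. Not to be knocked.
- puck: Black rubber block, round, 88 mm across, 26 mm tall, loose; it stands at the other one of the vise's two places. Origin under its centre. Not to be disturbed.
- tweezers: Steel tweezers, 150 mm long, lying loose. Origin under the middle. Not to be disturbed.
- file: Hand file with wooden handle, 230 mm long, 20 mm high, lying loose. Origin under it near the ferrule. Not to be disturbed.
- mallet: Mallet, 240 mm long, lying loose. Origin under it. Not to be disturbed.
- cuff: Half-round silver bracelet cuff, 59 mm wide, 16 mm tall, standing on its edge, loose. Origin at the centre of its arc. Not to be disturbed.
There are look-alikes about, which are no part of the job. What is shaped like the part that bears vise_centre but brown is not meant.

How it is judged:
On the way, in this order (a step that is already met when the one before it is completed fails the run):
1. the clamp lever is in the green-marked notch, the pin still home in its first hole (value of joint clamp_lever above 1.45 rad and value of joint plunger below 0.0015 m and value of joint section between -0.003 and 0.003 m), for 0.2 s.
2. the plunger is pulled up clear of the tube with the lever free (value of joint clamp_lever above 1.45 rad and value of joint plunger above 0.0095 m), for 0.1 s.
3. the lamp section is at the next hole towards the vise with the pin home in it (value of joint clamp_lever above 1.45 rad and value of joint plunger below 0.0015 m and ((y of vise_centre in the frame of stand above 0.54 m and value of joint section between 0.0375 and 0.0425 m) or (y of vise_centre in the frame of stand below 0.46 m and value of joint section between -0.0425 and -0.0375 m))), for 0.3 s.
At the end, for the whole second after the job is handed in: Clamp lever in the green notch (above 1.45 rad); lamp section within 2.5 mm of the next hole (40 mm from the first) on the vise's side; pin home (plunger below 1.5 mm); the fingers still hold or press the red knob with more than 3 N throughout the last second (all of step 3 and contact force between the fingers and plunger above 3 N); the arm keeps its last pose, push and grip.
It fails at once if the tweezers, file, mallet, cuff or rubber block is knocked more than 15 mm away (distance of any of tweezers, file, mallet, cuff, puck from where it was at the start of the episode above 0.015 m).
It fails at once if the ball vise is knocked more than 15 mm away (distance of vise_centre from where it was at the start of the episode above 0.015 m).
It also fails if it takes over 48 s, if anything falls off the work surface, if the arm or the gripper's body presses on something with over 40 N, if the wrist force passes 120 N, or if a joint passes its speed limit or range.

### The arm

A 6-joint arm with a two-finger parallel gripper is mounted at the origin on the work surface. World frame = base frame: x ahead of the robot, y to its left, z up, the work surface at z = 0. Lengths are in m, angles in rad, forces in N, time in s.
With the tool pointing down it reaches from about 0.25 to 0.725 m from the base axis. Payload 4 kg.
Tool frame: the origin (TCP) lies midway between the tips of the shut fingers; the grasp point (between the pads) lies 19 mm behind it (bot.grip_point_offset is the distance from the TCP to the grasp point, in m); z points along the fingers, y is the line along which they close (so a half turn about z gives the same grasp; the last joint's range is limited). The gripper opens to 85 mm and grips with 20 to 120 N. Pads are 22 mm wide; open, the fingers measure 114 mm over their backs; the gripper's body (76 mm by 85 mm) begins 54 mm behind the grasp point. The pads swing forward as they close: fully open they stand 13 mm farther back than shut.
Start: joints at [1.192, 0.241, 0.005, 1.335, 0, 1.571], TCP at [0.185, 0.465, 0.231] pointing down, gripper open.
Joint ranges: [-2.72, 2.72], [-1.05, 1.87], [-1.09, 1.28], [-1.99, 2.15], [-1.42, 1.44], [-3.14, 3.14]. Speed limits (rad/s): [2.79, 2.79, 3.14, 3.14, 3.14, 3.14].

### API

Orientations are given as a unit quaternion [x, y, z, w].
In Python, from workcell import bot gives the robot as it stands.
- The arm moves only by the tool step_arm, never from a script. Its argument "targets" is text: rows parted by semicolons, each of 7 numbers parted by spaces: the opening, from -1 (shut) to 1 (fully open), so that 0 is half open, then the shift along the world's x, y, z normalised to -1 to 1, where 1 is 0.5 m, then the turn, a rotation vector about the world's x, y, z normalised to -1 to 1, where 1 is pi/4 rad. In form: gripper x y z wx wy wz; .... A call has 1 to 10 rows; each row is the pose to reach, as a shift and turn from the pose commanded when the call began; what a row does not reach only later rows make up. A row lasts 1/12 s, in which the tool goes at most 41.7 mm and 7.16 degrees, less where a joint would pass 70% of its speed; a pose out of reach is approached as far as the arm can. A call with a number of a shift or a turn outside -1 to 1 is refused whole. A call with a gripper value outside its range is refused whole. The fingers move at their own pace and stop on an object; the grip force is fixed at half the most. Time passes only in rows, so rows that repeat a pose let the fingers close. It gives the time, the measured TCP pose, the force, the opening and the grip force at its end, in the units of the state.
- bot.get_obs(): the state, without advancing time (a new reading comes with each control period).
- bot.camera(name): name is "scene" or "side" or "wrist"; returns the picture (480x640x3 uint8, red, green, blue); there is no depth.
- bot.camera_info(name): a dict with "vertical_fov" (degrees; the focal length in pixels is half the picture's height over the tangent of half this angle, whatever the lens; pixels are square), "cx", "cy" (the principal point, pixels), "pose" (4x4, takes a point from camera to world coordinates). Camera axes: x right, y up, looking along -z (the intrinsics and any distortion apply to the point x, -y, -z); pixel columns grow to the right and rows downward; lengths in m; the calibration is good to about 2 mm. A picture is of the moment at which its call begins: read the wrist's pose just before it. camera_info takes no time and is no camera call; for the wrist camera it gives the pose at the moment of the call.
- bot.job_done(): hands the job in; it is judged then, once.
The state is a dict: "clock": time; "joint_pos": joint angles; "joint_vel": joint speeds; "tau": joint torques, N m; "eef_pos": TCP position; "tool_rot": TCP orientation; "ft_force": force on the tool from outside, world axes, zero at the start; "ft_torque": the same for the moment, N m; "grip_width": finger opening in m; "grasp_force": force on a finger pad.
Only numpy, scipy, OpenCV 4.12 (cv2) and the standard library are available. Lean on these libraries where they do the work, as an engineer would, in place of code of your own. Each camera call takes 0.05 s, during which the arm holds its last target. There are 200 camera calls.

## Working session

There is one attempt and no reset: what is moved stays moved. The work goes in short steps, Python scripts to look and compute and a tool call to move; the robot and the scene stay as the last step left them, time stands still between calls to the robot, and variables do not carry over. Pictures are saved under pics/ and viewed, at most 10 in all, crops included, and the job is handed in when it is done.

Besides the shell and the picture viewer there is one more tool, called after "Emit:" as name(argument=value, ...) on one line, values as JSON. step_arm: Moves the arm, as the interface text tells. Scaled input: -1 to 1 covers 0.5 m each way for a shift and pi/4 rad each way for a turn. Its arguments: {"type":"object","properties":{"targets":{"type":"string"}},"required":["targets"]}

```bash
mkdir -p pics
cat > h.py <<'E'
import numpy as np, cv2
from workcell import bot
def snap(n,f):
    i=bot.camera_info(n); im=bot.camera(n); cv2.imwrite(f'pics/{f}.png',im[:,:,::-1]); return im,i
def ray(i,u,v):
    f=240/np.tan(np.radians(i['vertical_fov'])/2); P=np.array(i['pose'])
    d=P[:3,:3]@np.array([(u-i['cx'])/f,-(v-i['cy'])/f,-1]); return P[:3,3],d
def onz(i,u,v,z):
    o,d=ray(i,u,v); return o+d*(z-o[2])/d[2]
def proj(i,p):
    f=240/np.tan(np.radians(i['vertical_fov'])/2); P=np.array(i['pose'])
    c=P[:3,:3].T@(np.array(p)-P[:3,3]); return i['cx']+f*c[0]/-c[2], i['cy']-f*c[1]/-c[2]
def tri(a,b):
    (o1,d1),(o2,d2)=a,b
    s=np.linalg.lstsq(np.c_[d1,-d2],o2-o1,rcond=None)[0]
    p,q=o1+s[0]*d1,o2+s[1]*d2; return (p+q)/2,np.linalg.norm(p-q)
def red(im):
    h=cv2.cvtColor(im,cv2.COLOR_RGB2HSV)
    m=(((h[...,0]<8)|(h[...,0]>172))&(h[...,1]>150)&(h[...,2]>70)).astype(np.uint8)
    n,l,s,c=cv2.connectedComponentsWithStats(m); return [(s[k].tolist(),c[k].round(1).tolist()) for k in range(1,n) if s[k,4]>15]
E
python3 - <<'E'
from h import *
for n in('scene','side'):
    im,i=snap(n,n+'0'); print(n,{k:v for k,v in i.items() if k!='pose'},np.array(i['pose']).round(3).tolist())
    for r in red(im): print(r, onz(i,*r[1],.266).round(3))
E
```

```text
scene {'vertical_fov': 44.50081137854002, 'cx': 325.88653702609554, 'cy': 248.92466389382503} [[0.882, -0.373, 0.288, 0.992], [0.472, 0.714, -0.518, -0.776], [-0.013, 0.593, 0.805, 1.369], [0.0, 0.0, 0.0, 1.0]]
([340, 242, 5, 5, 21], [342.0, 243.8]) [ 0.624 -0.036  0.266]
([325, 258, 11, 14, 136], [329.9, 264.4]) [ 0.626 -0.101  0.266]
side {'vertical_fov': 45.30520221123029, 'cx': 324.7019283506102, 'cy': 247.30737725428648} [[-0.974, 0.161, -0.157, 0.361], [-0.225, -0.681, 0.696, 0.834], [0.005, 0.714, 0.7, 0.995], [0.0, 0.0, 0.0, 1.0]]
([294, 163, 13, 16, 123], [299.8, 169.2]) [ 0.629 -0.107  0.266]
([294, 212, 7, 4, 19], [297.7, 213.5]) [0.596 0.03  0.266]
```

View pics/scene0.png

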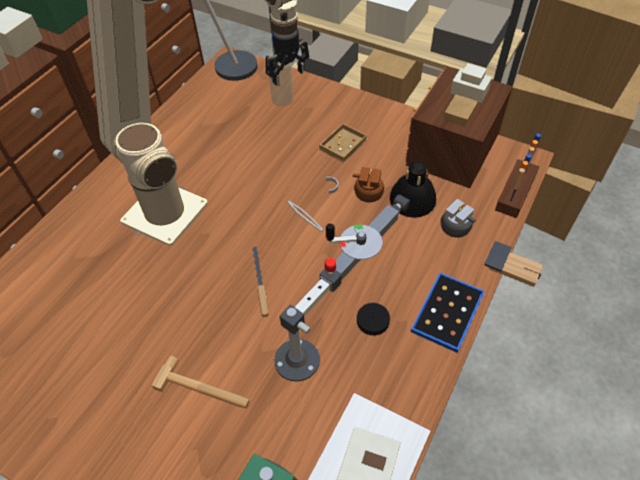

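View pics/side0.png

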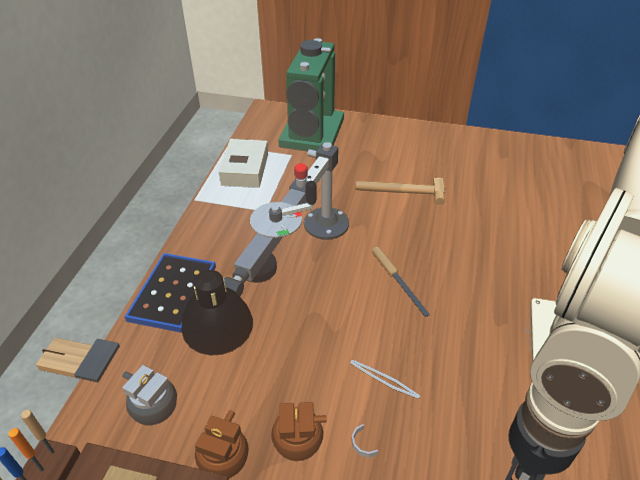

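Run:
```python
from h import *
a=bot.camera_info('scene');b=bot.camera_info('side')
def T(n,p,q): print(n,*[x.round(4) for x in tri(ray(a,*p),ray(b,*q))])
T('knob',(330.3,265),(300.3,171))
T('grip',(330.5,231.5),(311,190))
T('pivot',(361,237),(276,212))
for n,p,q,z in(('foot',(297,360),(326,223),.01),('vise',(457,217),(150,393),.055),('puck',(373,318),(262,265),.013),('brown',(369,183),(297,430),.055)): print(n,onz(a,*p,z).round(3),onz(b,*q,z).round(3))
im=cv2.imread('pics/scene0.png');im2=cv2.imread('pics/side0.png')
c=np.hstack([cv2.resize(im[140:350,270:490],None,fx=1.8,fy=2.0),cv2.resize(im2[130:450,100:340],(400,420))]); cv2.imwrite('pics/c.png',c);print(c.shape)
```

```text
knob [ 0.6267 -0.1021  0.2653] 0.0012
grip [ 0.586  -0.0267  0.2807] 0.0039
pivot [0.6469 0.0156 0.247 ] 0.0032
foot [ 0.605 -0.243  0.01 ] [ 0.599 -0.233  0.01 ]
vise [0.803 0.345 0.055] [0.8   0.349 0.055]
puck [ 0.723 -0.046  0.013] [ 0.712 -0.05   0.013]
brown [0.52  0.348 0.055] [0.516 0.358 0.055]
(420, 796, 3)
```

View pics/c.png

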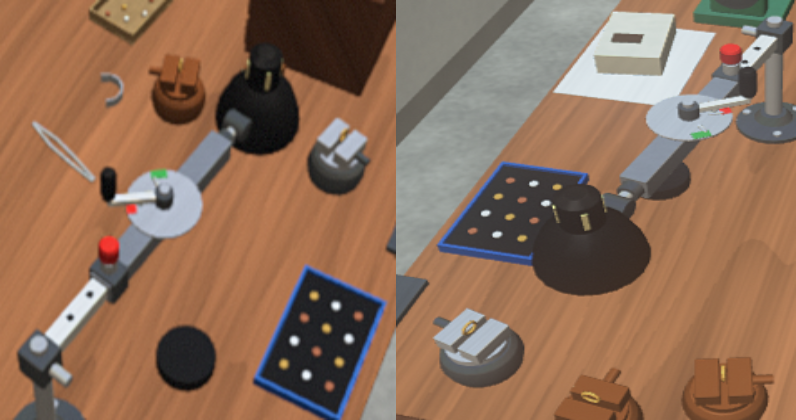

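The vise meant is the dark steel one with the gold ring, at scene (457,217) and side (150,393). It stands about 0.6 m out along the tube. The brown ones at scene (369,183) and side (221,445) and (297,430) are look-alikes, and the puck is at scene (373,318), inwards. So the section goes outwards, +0.040. The knob, pivot and grip points agree with the stated sizes (120 mm and 75 mm).

Run:
```python
from h import *
from scipy.spatial.transform import Rotation as R
o=bot.get_obs(); print(o['clock'],o['eef_pos'],o['tool_rot'],o['grip_width']); print(R.from_quat(o['tool_rot']).as_matrix().round(3))
print(o['joint_pos'])
```

```text
0.1 [0.18472241 0.46402924 0.23052722] [ 1.88275068e-01  9.82115914e-01 -8.97097263e-04 -1.58844193e-04] 0.08540666530065409
[[-0.929  0.37  -0.001]
 [ 0.37   0.929 -0.002]
 [-0.    -0.002 -1.   ]]
[ 1.19195885e+00  2.41299779e-01  3.87556242e-03  1.33519403e+00
 -2.58431915e-05  1.57077005e+00]
```

Emit:
step_arm(targets="0 0.1 -0.12 0.15 0 0 0.2;0 0.16 -0.2 0.25 0 0 0.4;0 0.22 -0.27 0.3 0 0 0.6;0 0.28 -0.34 0.35 0 0 0.8;0 0.33 -0.42 0.38 0 0 1;0 0.4 -0.5 0.38 0 0 1;0 0.45 -0.57 0.38 0 0 1;0 0.5 -0.64 0.38 0 0 1;0 0.56 -0.7 0.38 0 0 1;0 0.62 -0.76 0.38 0 0 1")

```text
clock: 0.93
eef_pos: [0.4058, 0.1883, 0.4038]
tool_rot: [-0.202, 0.979, 0.0, 0.0]
ft_force: [0.7, 0.6, 0.1]
grip_width: 0.0424
grasp_force: 0.0
```

Emit:
step_arm(targets="-0.1 0.18 -0.22 -0.04 0 0 0.15;-0.1 0.18 -0.22 -0.04 0 0 0.25;-0.1 0.18 -0.22 -0.04 0 0 0.25;-0.1 0.18 -0.22 -0.04 0 0 0.25;-0.1 0.18 -0.22 -0.04 0 0 0.25;-0.1 0.18 -0.22 -0.04 0 0 0.25;-0.1 0.18 -0.22 -0.04 0 0 0.25")

```text
clock: 1.52
eef_pos: [0.4948, 0.0803, 0.3828]
tool_rot: [-0.297, 0.955, 0.0, -0.001]
ft_force: [0.1, 0.1, -0.2]
grip_width: 0.0386
grasp_force: 0.0
```

Run:
```python
from h import *
o=bot.get_obs(); print(o['clock'],o['eef_pos'],o['joint_pos'])
im,i=snap('wrist','w1'); print(np.array(i['pose']).round(3).tolist())
for r in red(im): print(r, onz(i,*r[1],.279).round(4))
for n,p in(('knob',(.6267,-.1021,.279)),('grip',(.586,-.027,.3015)),('pivot',(.6469,.0156,.25))): print(n,np.round(proj(i,p),1))
```

```text
1.5167 [0.49476143 0.08025776 0.38278234] [ 1.60539226e-01  2.37519153e-01  3.90452297e-01  1.72485056e+00
  4.54278303e-04 -4.42271842e-01]
[[-0.567, -0.794, -0.219, 0.438], [0.824, -0.546, -0.152, 0.042], [0.001, -0.266, 0.964, 0.526], [0.0, 0.0, 0.0, 1.0]]
([0, 221, 51, 40, 1574], [24.3, 240.6]) [ 0.6179 -0.0937  0.279 ]
([166, 265, 8, 12, 80], [169.6, 270.7]) [0.5791 0.0036 0.279 ]
knob [  8.6 244. ]
grip [110.4 266.5]
pivot [158.5 326.8]
```

View pics/w1.png

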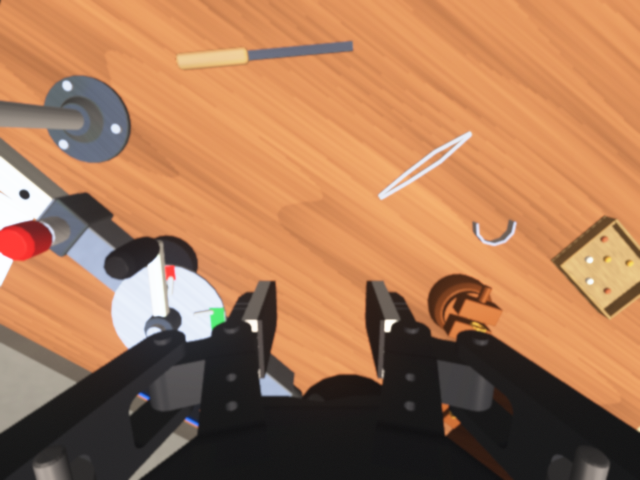

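The wrist view shows the red knob at (24,240), the lever grip at (130,257) and the pivot at (160,325). All are within a few mm of the predictions. Moving above the grip.

Emit:
step_arm(targets="-0.1 0.18 -0.214 0 0 0 0;-0.1 0.18 -0.214 0 0 0 0;-0.1 0.18 -0.214 0 0 0 0;-0.1 0.18 -0.214 0 0 0 0;-0.1 0.18 -0.214 0 0 0 0;-0.1 0.18 -0.214 0 0 0 0;-0.1 0.18 -0.214 0 0 0 0")

```text
clock: 2.15
eef_pos: [0.5845, -0.0254, 0.3836]
tool_rot: [-0.298, 0.955, 0.0, 0.0]
ft_force: [-0.6, 0.3, 0.2]
grip_width: 0.0384
grasp_force: 0.0
```

Run:
```python
from h import *
o=bot.get_obs(); print(o['clock'],o['eef_pos'],o['joint_pos'])
im,i=snap('wrist','w2')
for r in red(im): print(r, onz(i,*r[1],.279).round(4))
for n,p in(('knob',(.6267,-.1021,.279)),('grip',(.586,-.027,.3015)),('pivot',(.6469,.0156,.25)),('tcp',o['eef_pos'])): print(n,np.round(proj(i,p),1))
```

```text
2.15 [ 0.58453461 -0.02535105  0.3836419 ] [-4.35958547e-02  4.31722439e-01  6.69070300e-01  1.80783903e+00
  4.88488987e-04 -6.48568792e-01]
([183, 202, 43, 40, 1334], [204.0, 221.5]) [ 0.6226 -0.0996  0.279 ]
([307, 251, 7, 13, 65], [309.5, 257.4]) [ 0.6021 -0.0224  0.279 ]
knob [198.  224.2]
grip [316.5 245.7]
pivot [317.9 311.1]
tcp [319.4 299.7]
```

View pics/w2.png

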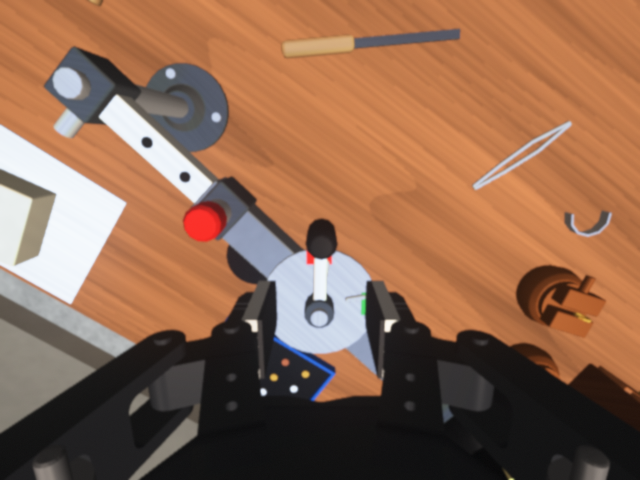

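The grip top is at about (321,241), 3–4 mm from the estimate and well inside the caging gap. Descending around it.

Emit:
step_arm(targets="0.0 -0.005 -0.002 -0.06 0 0 0;0.0 -0.005 -0.002 -0.12 0 0 0;0.0 -0.005 -0.002 -0.17 0 0 0;0.0 -0.005 -0.002 -0.21 0 0 0;0.0 -0.005 -0.002 -0.243 0 0 0;0.0 -0.005 -0.002 -0.243 0 0 0;0.0 -0.005 -0.002 -0.243 0 0 0")

```text
clock: 2.78
eef_pos: [0.5816, -0.0267, 0.2619]
tool_rot: [-0.298, 0.955, 0.0, -0.0]
ft_force: [0.3, 1.1, -0.5]
grip_width: 0.0431
grasp_force: 0.0
```

Run:
```python
from h import *
# arc plan: pad-centre stays ahead/behind; rel. to TCP now, angle th swept clockwise, lead m along tangent
piv=np.array([.6465,.0155]); p0=np.array(bot.get_obs()['eef_pos'][:2]); print(p0,bot.get_obs()['ft_force'])
a0=np.arctan2(*(np.array([.582,-.026])-piv)[::-1]); r=.075
for d in range(0,100,7):
    a=a0-np.radians(d); e=piv+r*np.array([np.cos(a),np.sin(a)]); lead=.009*min(1,d/14); t=np.array([np.sin(a),-np.cos(a)])
    print(d,((e+t*lead-p0)/.5).round(3),round(-d/45,3))
```

```text
[ 0.58159406 -0.02665634] [ 0.29283807  1.07556327 -0.5215322 ]
0 [0.004 0.003] 0.0
7 [-0.009  0.027] -0.156
14 [-0.018  0.053] -0.311
21 [-0.021  0.071] -0.467
28 [-0.021  0.09 ] -0.622
35 [-0.019  0.108] -0.778
42 [-0.015  0.126] -0.933
49 [-0.009  0.144] -1.089
56 [-0.001  0.16 ] -1.244
63 [0.009 0.175] -1.4
70 [0.021 0.189] -1.556
77 [0.035 0.202] -1.711
84 [0.05  0.213] -1.867
91 [0.066 0.221] -2.022
98 [0.083 0.228] -2.178
```

Emit:
step_arm(targets="0 -0.005 0.013 0 0 0 -0.08;0 -0.009 0.027 0 0 0 -0.156;0 -0.014 0.04 0 0 0 -0.23;0 -0.018 0.053 0 0 0 -0.311;0 -0.020 0.062 0 0 0 -0.39;0 -0.021 0.071 0 0 0 -0.467;0 -0.021 0.09 0 0 0 -0.622;0 -0.019 0.108 0 0 0 -0.778;0 -0.015 0.126 0 0 0 -0.933;0 -0.015 0.126 0 0 0 -0.933")

```text
clock: 3.62
eef_pos: [0.576, 0.0369, 0.264]
tool_rot: [0.065, 0.998, 0.001, 0.002]
ft_force: [1.1, -0.3, -0.1]
grip_width: 0.0425
grasp_force: 0.0
```

Run:
```python
from h import *
im,i=snap('wrist','w3'); print(bot.get_obs()['eef_pos'])
```

```text
[0.57587758 0.03618219 0.26376203]
```

View pics/w3.png

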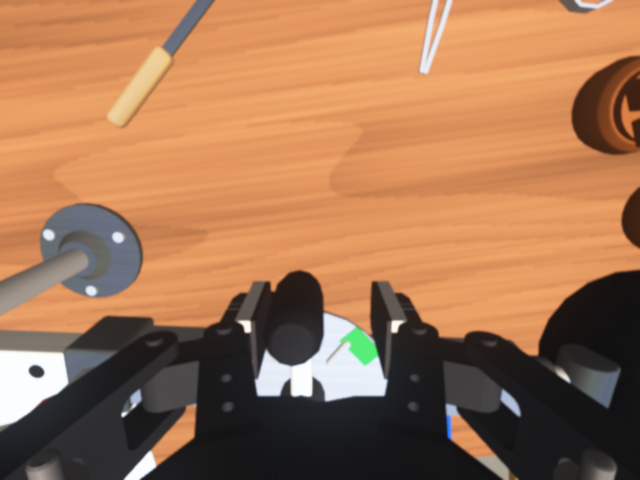

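The lever is moving: the grip at (296,315) rests on the trailing finger, and the green mark is ahead at (358,347). Continuing the arc.

Emit:
step_arm(targets="0 0.006 0.018 0 0 0 -0.156;0 0.014 0.034 0 0 0 -0.311;0 0.024 0.049 0 0 0 -0.467;0 0.036 0.063 0 0 0 -0.622;0 0.05 0.076 0 0 0 -0.778;0 0.065 0.087 0 0 0 -0.933;0 0.073 0.091 0 0 0 -1;0 0.081 0.095 0 0 0 -1;0 0.089 0.10 0 0 0 -1;0 0.089 0.10 0 0 0 -1")

```text
clock: 4.5
eef_pos: [0.6165, 0.083, 0.2623]
tool_rot: [0.44, 0.898, -0.003, -0.002]
ft_force: [-10.6, -5.0, 4.7]
grip_width: 0.0428
grasp_force: 5.7
```

At the stop: 12 N steady against the push. Backing off, rising, and going above the knob with the fingers turned across the tube.

Emit:
step_arm(targets="0 -0.012 -0.008 0 0 0 0;0 -0.012 -0.008 0 0 0 0;0 -0.012 -0.008 0.07 0 0 0;0 -0.012 -0.008 0.14 0 0 0;0 -0.012 -0.008 0.21 0 0 -0.1;0.3 -0.01 -0.07 0.24 0 0 -0.25;0.3 -0.005 -0.14 0.24 0 0 -0.4;0.3 0 -0.21 0.24 0 0 -0.55;0.3 0.01 -0.28 0.24 0 0 -0.7;0.3 0.015 -0.34 0.24 0 0 -0.85")

```text
clock: 5.33
eef_pos: [0.6277, -0.0872, 0.3823]
tool_rot: [0.713, 0.701, 0.001, 0.001]
ft_force: [0.5, -0.4, -0.1]
grip_width: 0.0552
grasp_force: 0.0
```

Emit:
step_arm(targets="0.3 0 -0.03 0 0 0 -0.15;0.3 0 -0.03 0 0 0 -0.21;0.3 0 -0.03 0 0 0 -0.21;0.3 0 -0.03 0 0 0 -0.21")

```text
clock: 5.67
eef_pos: [0.6274, -0.1003, 0.3818]
tool_rot: [0.766, 0.643, 0.001, 0.0]
ft_force: [0.9, 0.2, -0.9]
grip_width: 0.0557
grasp_force: 0.0
```

Run:
```python
from h import *
from scipy.spatial.transform import Rotation as R
o=bot.get_obs(); M=R.from_quat(o['tool_rot']).as_matrix();print(o['clock'],o['eef_pos'],o['joint_pos'],np.degrees(np.arctan2(M[1,1],M[0,1])))
im,i=snap('wrist','w4')
for r in red(im): print(r, onz(i,*r[1],.279).round(4))
for n,p in(('knob',(.6267,-.1021,.279)),('grip',(.604,.077,.3015)),('pivot',(.6469,.0156,.25)),('tcp',o['eef_pos'])): print(n,np.round(proj(i,p),1))
```

```text
5.6667 [ 0.62744883 -0.10028961  0.38182994] [-1.58661798e-01  5.69188911e-01  8.88616896e-01  1.88908651e+00
  3.46188723e-04  1.58701766e+00] -10.020065839855537
([264, 97, 31, 31, 416], [279.7, 111.4]) [ 0.6151 -0.0122  0.279 ]
([302, 213, 38, 39, 1152], [320.3, 231.9]) [ 0.627  -0.0969  0.279 ]
knob [321.1 238.8]
grip [219.8 -63.8]
pivot [320.2  65.2]
tcp [322.6 298.4]
```

View pics/w4.png

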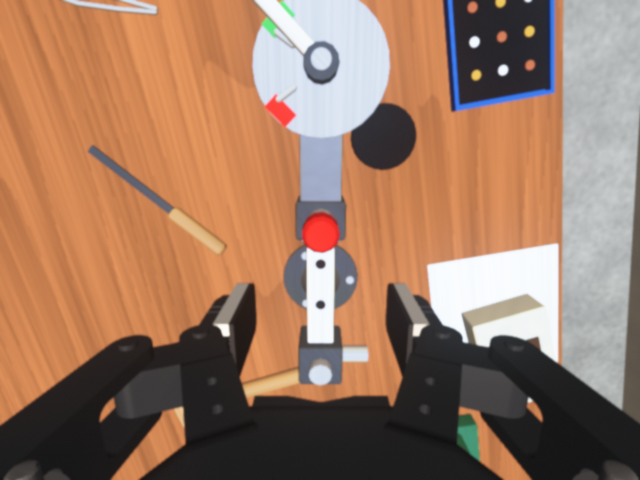

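The lever arm lies over the green mark at (285,25) and the red notch at (280,111) is bare. The knob is centred at (320,232), about 1 mm off the tool axis. Descending to grip it.

Emit:
step_arm(targets="0.3 -0.001 0.003 -0.08 0 0 0;0.3 -0.002 0.003 -0.15 0 0 0;0.3 -0.002 0.003 -0.21 0 0 0;0.3 -0.002 0.003 -0.25 0 0 0;0.3 -0.002 0.003 -0.27 0 0 0;0.3 -0.002 0.003 -0.27 0 0 0;-0.3 -0.002 0.003 -0.27 0 0 0;-0.6 -0.002 0.003 -0.27 0 0 0;-0.6 -0.002 0.003 -0.27 0 0 0;-0.6 -0.002 0.003 -0.27 0 0 0")

```text
clock: 6.55
eef_pos: [0.6277, -0.0982, 0.2487]
tool_rot: [0.767, 0.642, 0.002, 0.002]
ft_force: [2.3, 1.0, 2.6]
grip_width: 0.0265
grasp_force: 58.9
```

Emit:
step_arm(targets="-0.6 0 0 0 0 0 0;-0.6 0 0 0 0 0 0;-0.6 0 0 0 0 0 0")

```text
clock: 6.8
eef_pos: [0.6277, -0.0983, 0.2486]
tool_rot: [0.767, 0.642, 0.002, 0.002]
ft_force: [3.0, 1.7, 5.8]
grip_width: 0.0259
grasp_force: 59.2
```

Emit:
step_arm(targets="-0.6 0 0 0.008 0 0 0;-0.6 0 0 0.016 0 0 0;-0.6 0 0 0.025 0 0 0;-0.6 0 0 0.025 0 0 0;-0.6 0 0 0.025 0 0 0;-0.6 0 0 0.025 0 0 0")

```text
clock: 7.3
eef_pos: [0.6275, -0.0983, 0.2565]
tool_rot: [0.767, 0.642, 0.0, -0.0]
ft_force: [8.0, 1.4, -9.4]
grip_width: 0.0257
grasp_force: 59.7
```

Emit:
step_arm(targets="-0.6 0 0 0.005 0 0 0;-0.6 0 0 0.01 0 0 0;-0.6 0 0 0.01 0 0 0;-0.6 0 0 0.01 0 0 0")

```text
clock: 7.63
eef_pos: [0.6275, -0.0983, 0.261]
tool_rot: [0.767, 0.642, 0.0, -0.001]
ft_force: [8.9, -0.2, -10.5]
grip_width: 0.026
grasp_force: 59.7
```

Lift is 12.4 mm with 10.5 N, which matches the spring. Sliding 40 mm outwards.

Emit:
step_arm(targets="-0.6 0.002 0.01 0 0 0 0;-0.6 0.004 0.02 0 0 0 0;-0.6 0.006 0.032 0 0 0 0;-0.6 0.008 0.044 0 0 0 0;-0.6 0.01 0.056 0 0 0 0;-0.6 0.012 0.068 0 0 0 0;-0.6 0.014 0.079 0 0 0 0;-0.6 0.014 0.079 0 0 0 0;-0.6 0.014 0.079 0 0 0 0;-0.6 0.014 0.079 0 0 0 0")

```text
clock: 8.47
eef_pos: [0.6345, -0.0593, 0.2608]
tool_rot: [0.767, 0.642, -0.0, -0.0]
ft_force: [8.4, -0.4, -11.1]
grip_width: 0.0263
grasp_force: 59.7
```

Emit:
step_arm(targets="-0.6 0 0.0005 -0.008 0 0 0;-0.6 0 0.0005 -0.016 0 0 0;-0.6 0 0.0005 -0.024 0 0 0;-0.6 0 0.0005 -0.032 0 0 0;-0.6 0 0.0005 -0.036 0 0 0;-0.6 0 0.0005 -0.036 0 0 0;-0.6 0 0.0005 -0.036 0 0 0;-0.6 0 0.0005 -0.036 0 0 0")

```text
clock: 9.13
eef_pos: [0.6347, -0.0593, 0.2487]
tool_rot: [0.767, 0.642, 0.002, 0.002]
ft_force: [2.6, 0.1, 7.9]
grip_width: 0.0258
grasp_force: 61.5
```

The tool is back at the home height (0.2487). A small tug along the tube will show whether the pin holds it, then I return.

Emit:
step_arm(targets="-0.6 0.001 0.006 0 0 0 0;-0.6 0.001 0.006 0 0 0 0;-0.6 0.001 0.006 0 0 0 0;-0.6 0.001 0.006 0 0 0 0")

```text
clock: 9.47
eef_pos: [0.6348, -0.0585, 0.2486]
tool_rot: [0.767, 0.641, 0.0, 0.004]
ft_force: [2.3, -5.3, 7.5]
grip_width: 0.0258
grasp_force: 61.5
```

Emit:
step_arm(targets="-0.6 -0.001 -0.006 0 0 0 0;-0.6 -0.001 -0.006 0 0 0 0;-0.6 -0.001 -0.006 0 0 0 0;-0.6 -0.001 -0.006 0 0 0 0;-0.6 -0.001 -0.006 0 0 0 0")

```text
clock: 9.88
eef_pos: [0.6346, -0.0597, 0.2486]
tool_rot: [0.767, 0.642, 0.002, 0.002]
ft_force: [2.8, -1.5, 7.8]
grip_width: 0.026
grasp_force: 61.5
```

Run:
```python
from h import *
snap('scene','s5');snap('side','d5')
a=cv2.imread('pics/s5.png')[140:350,250:490];b=cv2.imread('pics/d5.png')[120:300,180:380]
cv2.imwrite('pics/c5.png',np.hstack([cv2.resize(a,(400,420)),cv2.resize(b,(400,420))]))
```

```text
(no output)
```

View pics/c5.png

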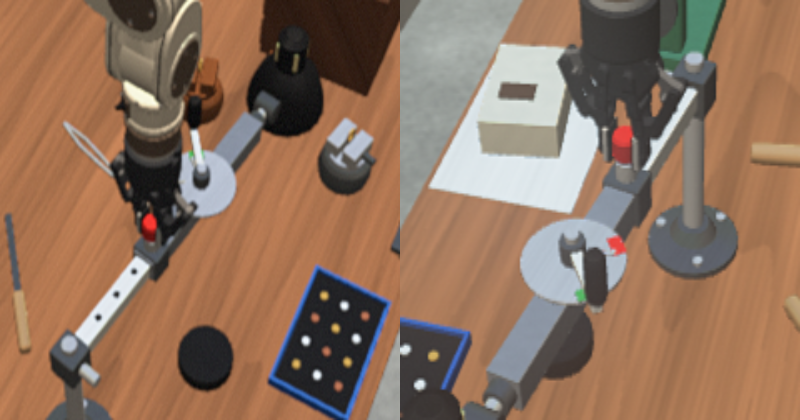

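The crops show three bare holes where there were two, the lever on the green mark, and the knob seated in the fingers. The 3 mm tug moved the tool only 0.8 mm, so the pin is holding.

```bash
python3 -c "
from workcell import bot
print(bot.job_done())"
```

```text
the job is handed in; nothing more can be done
None
```

I handed the job in with the lever in the green notch, the lamp section one hole further out towards the gold-ringed vise, the pin home as far as I could measure, and the red knob still gripped; no verdict came back.

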